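# Slide the specimen case up over the edge of the microscope base plate

## Robot

A 6-joint arm with a two-finger parallel gripper is mounted at the origin on the work surface. World frame = base frame: x ahead of the robot, y to its left, z up, the work surface at z = 0. Lengths are in m, angles in rad, forces in N, time in s.
With the tool pointing down it reaches from about 0.35 to 0.975 m from the base axis. Payload 4.9 kg.
Tool frame: the origin (TCP) lies at the very end of the fingers, on their centre line; the grasp point (between the pads) lies ctrl.grip_point_offset behind it (ctrl.grip_point_offset is the distance from the TCP to the grasp point, in m); z points along the fingers, y is the line along which they close (so a half turn about z gives the same grasp; the last joint's range is limited). The gripper opens to 85 mm and grips with 20 to 120 N. Pads are 22 mm wide; open, the fingers measure 114 mm over their backs; the gripper's body (76 mm by 85 mm) begins 54 mm behind the grasp point. The pads swing forward as they close: fully open they stand 13 mm farther back than shut.
Start: joints at [-0.119, 0.053, 1.613, -0, 1.476, -0.119], TCP at [0.625, 0, 0.231] pointing down, gripper open.
Joint ranges: [-3.01, 3.01], [-1.01, 2.22], [0.06, 2.58], [-1.02, 4.17], [0.09, 2.62], [-3.14, 3.14]. Speed limits (rad/s): [2.57, 2.57, 3.14, 3.14, 3.14, 3.14].

## Interface

Orientations are given as a rotation vector (axis times angle).
In Python, from station import ctrl gives the robot as it stands. The module is installed in compiled form; this text tells all that it offers.
- The arm moves only by the tool drive_tool, never from a script. Its argument "steps" is a list of rows, each an object with "translation": the shift along the tool's x, y, z normalised to -1 to 1, where 1 is 4 cm, a list of three; "angular": the turn, a rotation vector about the tool's x, y, z normalised to -1 to 1, where 1 is 8 degrees, a list of three; "gripper": the opening, from 0 (shut) to 1 (fully open). In form: [{"translation": [dx, dy, dz], "angular": [wx, wy, wz], "gripper": gripper}, ...]. A call has 1 to 8 rows; each row shifts and turns the commanded pose from where the row before left it, along the tool's axes as they then stand; what a row does not reach is not made up. A row lasts 1/8 s, in which the tool goes at most 62.5 mm and 10.7 degrees, less where a joint would pass 70% of its speed; a pose out of reach is approached as far as the arm can. A call with a number of a shift or a turn outside -1 to 1 is refused whole. A call with a gripper value outside its range is refused whole. The fingers move at their own pace and stop on an object; "force" is the grip in N (left out, the last holds). Time passes only in rows, so rows that do not move let the fingers close. It gives the time, the measured TCP pose, the force, the opening and the grip force at its end, in the units of the state.
- ctrl.get_obs(): the state, without advancing time (a new reading comes with each control period).
- ctrl.get_image(name): name is "scene" or "side" or "wrist"; returns a dict with "color" (420x560x3 uint8, red, green, blue), "depth" (420x560 float32, m along the optical axis (not along the pixel's ray), 0 where there is no reading), "fx", "fy", "cx", "cy" (pixels), "R" (3x3) and "t" (3): a world point X has camera coordinates R X + t. Camera axes: x right, y down, z forward; pixel columns grow to the right and rows downward; lengths in m; the calibration is good to about 2 mm. A picture is of the moment at which its call begins.
- ctrl.finish_job(): hands the job in; it is judged then, once.
The state is a dict: "t": time; "q": joint angles; "dq": joint speeds; "effort": joint torques, N m; "tool_pos": TCP position; "tool_rot": TCP orientation; "contact_force": force on the tool from outside, world axes, zero at the start; "wrist_torque": the same for the moment, N m; "opening": finger opening in m; "grip_force": force on a finger pad.
Only numpy, scipy, OpenCV 4.12 (cv2) and the standard library are available. Lean on these libraries where they do the work, as an engineer would, in place of code of your own. Each camera call takes 0.05 s, during which the arm holds its last target. There are 200 camera calls.

## Task

Bring the red-lidded specimen case onto the aluminium base plate without carrying it: lift only its leading end by the red bar handle, rest that end on the plate with the tail still on the bench and let go. Then push the case from behind over the edge until its whole underside lies flat on the plate, roughly square to the edge and with its tail no more than 5 cm past the edge. Do not disturb the blue-lidded case.

Things in the scene. Friction and masses are not known exactly. Their poses are not given: they have to be found in the camera images.
- case: The case to move: rigid closed case, aluminium with a red lid, 0.5 to 0.9 kg, centre of mass near its middle; smooth, slippery outside (friction about 0.3), except the handle. 120 mm long (its x), 80 mm wide (its y), 45 mm high to the lid's top. Origin: centre of the underside; x points to the leading end (with the handle, facing the plate), z up. The tail end (x = -60 mm) is a plain upright face.
- case_handle (a point): Centre of the red bar handle on the red case's lid, at x = +35 mm, y = 0, z = 73 mm of the case. A fixed round bar 10 mm thick, 76 mm long, parallel to the case's y, on two 8 mm thick posts at y = +34 and -34 mm; 23 mm free height between lid and bar.
- case_tail (a point): Middle of the red case's lower tail edge, at x = -60 mm, y = 0, z = 0 of the case; on the bench at the start.
- spare: Bystander: identical case with a blue lid and blue bar handle, same size and axes, standing 140 to 170 mm (centre to centre) to one side of the red case. Leave it alone.
- plate: Fixed aluminium plate on the bench, 16 mm thick, 340 mm along the step edge, 360 mm deep, yellow line along that edge. Origin: middle of the step edge facing the cases, at bench height; x points inward over the plate, y along the edge, z up. The cases start square to the edge within 6 degrees, on the -x side, 25 to 85 mm off. A black stage with a steel cell covers x = 225 to 345, y = -60 to 60 mm.
Things that resemble listed ones, but are neither listed nor needed, are in the scene too. What is shaped like the case but green or orange is not meant.

How it is judged:
On the way, in this order (a step that is already met when the one before it is completed fails the run):
1. the red case's leading end rests on the plate, at least 5 mm past the edge, its tail is still on the bench, and the gripper has let go (x of case in the frame of plate above -0.055 m and angle between case's own z axis and vertical above 0.07 rad and height (world z) of case_tail below 0.006 m and contact force between the fingers and case below 0.3 N and linear speed of case below 0.03 m/s), for 0.2 s.
2. the gripper pushes the red case from behind its tail (contact force between the fingers and case above 0.5 N and x of the grasp point in the frame of case below -0.04 m), for 0.05 s.
At the end, for the whole second after the job is handed in: The red case lies flat and at rest with its whole underside on the plate, its tail edge 0 to 60 mm past the step edge, square to the edge within 15 degrees; the blue case is within 15 mm of where it stood (x of case_tail in the frame of plate between 0 and 0.06 m and y of case in the frame of plate between -0.13 and 0.13 m and angle between the x axis of case and the x axis of plate, either way round below 0.26 rad and angle between case's own z axis and vertical below 0.04 rad and height (world z) of case between 0.013 and 0.02 m and linear speed of case below 0.01 m/s and distance of spare from where it was at the start of the episode below 0.015 m); the robot touches nothing.
It fails at once if the red case is carried: its tail edge is raised more than 45 mm above the bench (height (world z) of case_tail above 0.045 m).
It fails at once if the red case is tipped by more than 35 degrees (angle between case's own z axis and vertical above 0.61 rad).
It fails at once if the blue case is moved by more than 15 mm (distance of spare from where it was at the start of the episode above 0.015 m).
It also fails if it takes over 51 s, if anything falls off the work surface, if the arm or the gripper's body presses on something with over 40 N, if the wrist force passes 120 N, or if a joint passes its speed limit or range.

## Working session

There is one attempt and no reset: what is moved stays moved. The work goes in short steps, Python scripts to look and compute and a tool call to move; the robot and the scene stay as the last step left them, time stands still between calls to the robot, and variables do not carry over. Pictures are saved under pics/ and viewed, at most 10 in all, crops included, and the job is handed in when it is done.

Besides the shell and the picture viewer there is one more tool, called after ">>>" by a JSON object that holds its "fn" and its "kwargs", one argument or row to a line. drive_tool: Moves the arm, as the interface text tells. Its arguments: {"type":"object","properties":{"steps":{"type":"array"},"force":{"type":"number"}},"required":["steps"]}

```bash
mkdir -p pics; cat > h.py <<'E'
import numpy as np, cv2
from station import ctrl
def pt(im,u,v,r=1):
    d=im["depth"][v-r:v+r+1,u-r:u+r+1]; d=np.median(d[d>0])
    c=np.array([(u-im["cx"])/im["fx"]*d,(v-im["cy"])/im["fy"]*d,d])
    return im["R"].T@(c-im["t"])
def save(im,n): cv2.imwrite(f"pics/{n}.png",im["color"][:,:,::-1])
def cloud(im):
    d=im["depth"]; v,u=np.indices(d.shape)
    c=np.stack([(u-im["cx"])/im["fx"]*d,(v-im["cy"])/im["fy"]*d,d],-1)
    return (c-im["t"])@im["R"]
E
python3 - <<'E'
from h import *
import pickle
ims={n:ctrl.get_image(n) for n in("scene","side","wrist")}
pickle.dump(ims,open("ims.pkl","wb"))
for n in ims: save(ims[n],n); print(n,-ims[n]["R"].T@ims[n]["t"])
cv2.imwrite("pics/both.png",cv2.resize(np.hstack([ims["scene"]["color"],ims["wrist"]["color"]])[:,:,::-1],(800,300)))
print(ctrl.grip_point_offset,ctrl.get_obs())
E
```

```text
scene [ 1.01158531 -0.48975768  0.80702208]
side [0.04690745 0.20565754 0.50470311]
wrist [0.62352552 0.072016   0.37357055]
0.0187 {'t': 0.15, 'q': array([-1.19002571e-01,  5.31915844e-02,  1.61396716e+00,  1.40550894e-05,
        1.47602608e+00, -1.18981772e-01]), 'dq': array([ 0.00131182, -0.00073934, -0.00360585,  0.00083228, -0.00119813,
        0.00053002]), 'effort': array([ 5.10442842e-04, -3.94241810e+01, -3.70721948e+01, -1.15854355e-04,
        4.61802789e-03,  5.00508997e-05]), 'tool_pos': array([6.24512162e-01, 6.10776511e-05, 2.30360731e-01]), 'tool_rot': array([-2.22057471e+00, -2.22052555e+00,  1.52813349e-03]), 'contact_force': array([ 0.48830595, -0.12263154,  1.16675236]), 'wrist_torque': array([-0.00072099,  0.01617425,  0.02224549]), 'grip_force': 0.0, 'opening': 0.08522315005453715}
```

View pics/scene.png

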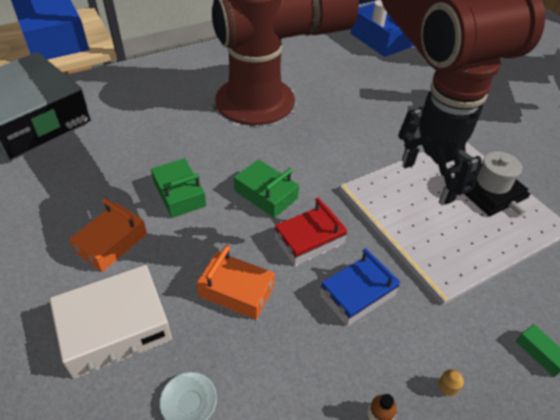

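View pics/side.png

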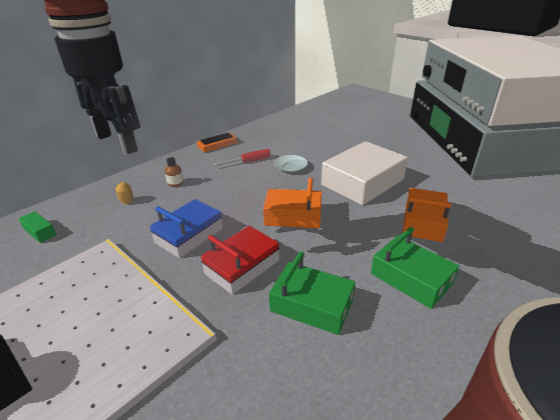

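The scene view shows the red case at about (311,232), with its handle at (328,217). The look-alikes are blue (360,285), green (179,187) and (267,188), and orange (108,235) and (236,282). In the side view, red is at (240,257), its handle at (225,250), and the yellow edge runs from (110,242) to (212,334). I choose the red one and will check it in a crop.

```bash
cat > m.py <<'E'
from h import *
def measure(ims,verb=True):
    out={}
    P=[];C=[]
    for n in ims:
        P.append(cloud(ims[n])[ims[n]["depth"]>0]);C.append(ims[n]["color"][ims[n]["depth"]>0].astype(int))
    P=np.vstack(P);C=np.vstack(C);r,g,b=C.T
    ok=(np.abs(P[:,1])<1)&(P[:,0]>.3)&(P[:,0]<1)
    return P,C,ok
if __name__=="__main__":
    import pickle
    ims=pickle.load(open("ims.pkl","rb"))
    for n in("scene","side"):
        P,C,ok=measure({n:ims[n]}); r,g,b=C.T
        for nm,mk in(("red",(r>110)&(g<50)&(b<60)),("blue",(b>110)&(r<70)&(g<110)),("yel",(r>150)&(g>130)&(b<120)&(r-b>60))):
            z=P[:,2]
            for zn,(a,c) in dict(lid=(.038,.052),bar=(.066,.085),pl=(.008,.022)).items():
                if (nm=="yel")!=(zn=="pl"): continue
                s=P[ok&mk&(z>a)&(z<c)&(P[:,0]<.8)]
                if len(s)<10: continue
                (cx,cy),(w,h),an=cv2.minAreaRect((s[:,:2]*1000).astype(np.float32))
                print(n,nm,zn,len(s),"rect",round(cx),round(cy),round(w),round(h),round(an,1),"z",s[:,2].mean().round(4),"mean",s.mean(0).round(3))
    for u,v in((343,188),(445,297)): print("edge scene",pt(ims["scene"],u,v).round(4))
    for u,v in((110,243),(213,334)): print("edge side",pt(ims["side"],u,v).round(4))
    for n,c in(("scene",(180,290,260,410)),("side",(190,300,140,300))):
        pass
    a=cv2.resize(ims["scene"]["color"][180:330,260:420],(400,375));b_=cv2.resize(ims["side"]["color"][190:340,100:300],(400,375))
    cv2.imwrite("pics/crop1.png",np.hstack([a,b_])[:,:,::-1])
E
python3 m.py
```

```text
scene red lid 1564 rect 486 -114 82 120 2.0 z 0.0435 mean [ 0.49  -0.123  0.043]
scene red bar 110 rect 485 -81 74 11 1.7 z 0.0752 mean [ 0.49  -0.08   0.075]
scene blue lid 2024 rect 638 -98 81 120 7.0 z 0.0436 mean [ 0.642 -0.107  0.044]
scene blue bar 161 rect 634 -65 76 10 8.9 z 0.0752 mean [ 0.636 -0.064  0.075]
scene yel pl 174 rect 557 31 336 7 2.0 z 0.0151 mean [0.581 0.032 0.015]
side red lid 1147 rect 481 -111 78 118 3.2 z 0.0445 mean [ 0.474 -0.123  0.045]
side red bar 51 rect 463 -78 40 8 2.3 z 0.0757 mean [ 0.458 -0.078  0.076]
side blue lid 1202 rect 635 -96 81 119 7.0 z 0.0444 mean [ 0.632 -0.093  0.044]
side blue bar 128 rect 631 -61 76 9 6.8 z 0.0755 mean [ 0.628 -0.06   0.075]
side yel pl 328 rect 556 32 337 5 1.9 z 0.016 mean [0.532 0.031 0.016]
edge scene [0.3994 0.0215 0.0149]
edge scene [0.7211 0.0382 0.0143]
edge side [0.7092 0.0372 0.0164]
edge side [0.3882 0.0241 0.0152]
```

View pics/crop1.png

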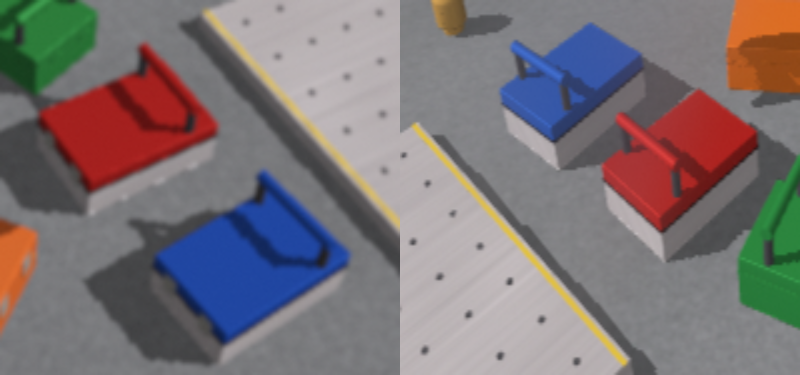

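The crop confirms it: red lid, red bar handle toward the yellow edge, and the blue case beside it. Case centre is about (0.484,-0.1125) with x along world +y (~2.5° yaw). The edge is at y≈0.026 there, so the gap is about 78 mm, within the stated range. The bar is at (0.483,-0.078), z 0.073. I move above it and turn the tool by 90°.

>>> {"fn": "drive_tool", "kwargs": {
  "steps": [
    {"translation": [-0.494, -0.885, 0], "angular": [0, 0, 0], "gripper": 1},
    {"translation": [-0.494, -0.885, 0], "angular": [0, 0, 0], "gripper": 1},
    {"translation": [-0.494, -0.885, 0], "angular": [0, 0, 0], "gripper": 1},
    {"translation": [-0.494, -0.885, 0], "angular": [0, 0, 0], "gripper": 1},
    {"translation": [0, 0, 0], "angular": [0, 0, -1], "gripper": 1},
    {"translation": [0, 0, 0], "angular": [0, 0, -1], "gripper": 1},
    {"translation": [0, 0, 0], "angular": [0, 0, -1], "gripper": 1},
    {"translation": [0, 0, 0], "angular": [0, 0, -1], "gripper": 1}
  ],
  "force": 30
}}

```text
t: 1.15
tool_pos: [0.4831, -0.079, 0.2309]
tool_rot: [-1.517, -2.751, 0.0]
contact_force: [0.7, -0.7, -0.6]
opening: 0.0856
grip_force: 0.0
```

>>> {"fn": "drive_tool", "kwargs": {
  "steps": [
    {"translation": [0, 0, 0], "angular": [0, 0, -1], "gripper": 1},
    {"translation": [0, 0, 0], "angular": [0, 0, -1], "gripper": 1},
    {"translation": [0, 0, 0], "angular": [0, 0, -1], "gripper": 1},
    {"translation": [0, 0, 0], "angular": [0, 0, -1], "gripper": 1},
    {"translation": [0, 0, 0], "angular": [0, 0, -1], "gripper": 1},
    {"translation": [0, 0, 0], "angular": [0, 0, -1], "gripper": 1},
    {"translation": [0, 0, 0], "angular": [0, 0, -1], "gripper": 1},
    {"translation": [0, 0, 0], "angular": [0, 0, -0.54], "gripper": 1}
  ]
}}

```text
t: 2.15
tool_pos: [0.4831, -0.079, 0.2309]
tool_rot: [0.068, -3.14, -0.0]
contact_force: [-0.7, -0.5, 0.6]
opening: 0.085
grip_force: 0.0
```

```bash
cat > look.py <<'E'
from h import *
import sys
from scipy.spatial.transform import Rotation as R
o=ctrl.get_obs(); print(o["t"],o["tool_pos"].round(4),o["q"].round(2),"open",o["opening"].round(4),"F",o["contact_force"].round(1))
print(R.from_rotvec(o["tool_rot"]).as_matrix().round(3))
for n in sys.argv[2:]:
    im=ctrl.get_image(n); save(im,n+sys.argv[1])
    P=cloud(im);c=im["color"].astype(int);r,g,b=c[...,0],c[...,1],c[...,2];z=P[...,2]
    ok=(im["depth"]>0)&(P[...,0]>.3)&(P[...,0]<.8)
    for nm,mk in(("red",(r>110)&(g<50)&(b<60)),("blue",(b>110)&(r<70)&(g<110)),("green",(g>70)&(r<60)&(b<90))):
        s=P[ok&mk&(z>.03)&(z<.13)]
        if len(s)<30: continue
        print(n,nm,len(s),"min",s.min(0).round(3),"max",s.max(0).round(3))
E
python3 look.py a wrist scene side
```

```text
Traceback (most recent call last):
  File "look.py", line 4, in <module>
    o=ctrl.get_obs(); print(o["t"],o["tool_pos"].round(4),o["q"].round(2),"open",o["opening"].round(4),"F",o["contact_force"].round(1))
                                                                                 ^^^^^^^^^^^^^^^^^^
AttributeError: 'float' object has no attribute 'round'
```

```bash
sed -i 's/o\["opening"\].round(4)/round(o["opening"],4)/' look.py; python3 look.py a wrist scene side
```

```text
2.15 [ 0.4831 -0.079   0.2309] [-0.31 -0.28  1.92 -0.    1.5  -1.93] open 0.085 F [-0.7 -0.5  0.6]
[[-0.999 -0.043 -0.001]
 [-0.043  0.999  0.   ]
 [ 0.001  0.    -1.   ]]
wrist red 1315 min [ 0.44  -0.171  0.042] max [ 0.518 -0.055  0.081]
wrist blue 3138 min [ 0.588 -0.16   0.033] max [ 0.68  -0.035  0.08 ]
wrist green 1408 min [ 0.323 -0.17   0.031] max [ 0.396 -0.077  0.08 ]
scene red 1744 min [ 0.444 -0.175  0.03 ] max [ 0.528 -0.054  0.079]
scene blue 2236 min [ 0.595 -0.16   0.03 ] max [ 0.685 -0.035  0.08 ]
scene green 1192 min [ 0.3   -0.331  0.03 ] max [ 0.401 -0.08   0.079]
side red 1192 min [ 0.441 -0.172  0.03 ] max [ 0.522 -0.053  0.079]
side blue 1421 min [ 0.587 -0.158  0.03 ] max [ 0.68  -0.033  0.079]
side green 2567 min [ 0.3   -0.868  0.03 ] max [ 0.513 -0.076  0.106]
```

View pics/wrista.png

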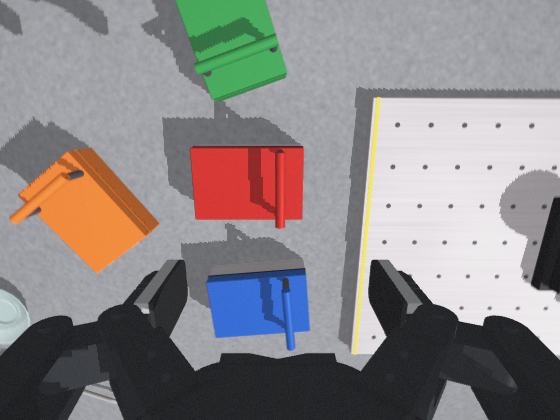

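The wrist view shows the red case at (247,183) with its bar at (280,188). Green is at the top (235,60), orange on the left (90,210), and blue below (258,300). All positions are consistent, so I descend and close on the bar.

>>> {"fn": "drive_tool", "kwargs": {
  "steps": [
    {"translation": [0, 0.03, 0.9], "angular": [0, 0, 0], "gripper": 1},
    {"translation": [0, 0, 0.9], "angular": [0, 0, 0], "gripper": 1},
    {"translation": [0, 0, 0.9], "angular": [0, 0, 0], "gripper": 1},
    {"translation": [0, 0, 0.9], "angular": [0, 0, 0], "gripper": 1},
    {"translation": [0, 0, 0.8], "angular": [0, 0, 0], "gripper": 1},
    {"translation": [0, 0, 0], "angular": [0, 0, 0], "gripper": 0},
    {"translation": [0, 0, 0], "angular": [0, 0, 0], "gripper": 0},
    {"translation": [0, 0, 0], "angular": [0, 0, 0], "gripper": 0}
  ],
  "force": 25
}}

```text
t: 3.3
tool_pos: [0.4848, -0.0783, 0.0574]
tool_rot: [-0.063, 3.138, -0.002]
contact_force: [0.4, 0.2, 1.0]
opening: 0.0318
grip_force: 0.0
```

>>> {"fn": "drive_tool", "kwargs": {
  "steps": [
    {"translation": [0, 0, 0], "angular": [0, 0, 0], "gripper": 0},
    {"translation": [0, 0, 0], "angular": [0, 0, 0], "gripper": 0},
    {"translation": [0, 0, 0], "angular": [0, 0, 0], "gripper": 0}
  ]
}}

```text
t: 3.68
tool_pos: [0.4843, -0.078, 0.0567]
tool_rot: [-0.063, 3.139, -0.0]
contact_force: [-2.1, 2.5, 6.1]
opening: 0.009
grip_force: 24.5
```

>>> {"fn": "drive_tool", "kwargs": {
  "steps": [
    {"translation": [0, 0.025, -0.12], "angular": [-0.394, 0, 0], "gripper": 0},
    {"translation": [0, 0.025, -0.12], "angular": [-0.394, 0, 0], "gripper": 0},
    {"translation": [0, 0.025, -0.12], "angular": [-0.394, 0, 0], "gripper": 0},
    {"translation": [0, 0.0, -0.12], "angular": [-0.394, 0, 0], "gripper": 0},
    {"translation": [0, 0, 0], "angular": [0, 0, 0], "gripper": 0},
    {"translation": [0, 0, 0], "angular": [0, 0, 0], "gripper": 0}
  ]
}}

```text
t: 4.42
tool_pos: [0.4826, -0.0764, 0.0737]
tool_rot: [0.063, -3.116, -0.342]
contact_force: [-0.0, -0.6, -4.5]
opening: 0.0091
grip_force: 24.6
```

```bash
python3 look.py b side scene; python3 - <<'E'
import cv2,numpy as np
a=cv2.imread("pics/sideb.png")[170:340,130:330];b=cv2.imread("pics/sceneb.png")[130:300,220:420]
cv2.imwrite("pics/cropb.png",np.hstack([cv2.resize(x,(400,340)) for x in(a,b)]))
E
```

```text
4.425 [ 0.4826 -0.0764  0.0737] [-0.42 -0.07  2.03  0.2   1.29 -2.1 ] open 0.0091 F [-0.  -0.6 -4.5]
[[-0.999 -0.039 -0.01 ]
 [-0.041  0.975  0.217]
 [ 0.001  0.217 -0.976]]
side red 913 min [ 0.438 -0.166  0.035] max [ 0.519 -0.05   0.096]
side blue 1171 min [ 0.588 -0.154  0.03 ] max [ 0.68  -0.033  0.079]
side green 2587 min [ 0.3   -0.867  0.03 ] max [ 0.513 -0.076  0.107]
scene red 1342 min [ 0.444 -0.17   0.034] max [ 0.526 -0.051  0.122]
scene blue 2250 min [ 0.594 -0.161  0.03 ] max [ 0.684 -0.035  0.08 ]
scene green 1335 min [ 0.3   -0.344  0.03 ] max [ 0.4   -0.081  0.08 ]
```

View pics/cropb.png

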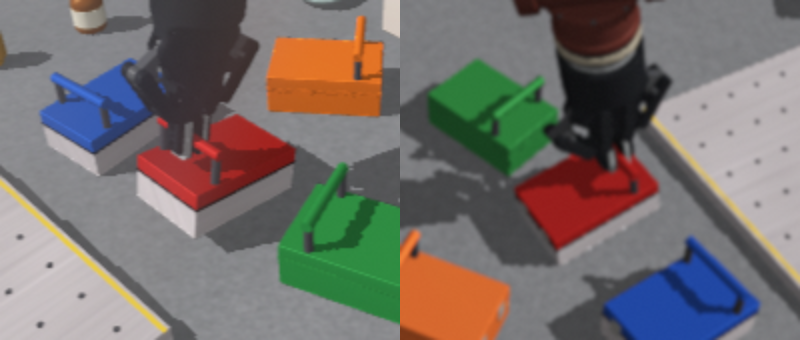

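The crop shows the fingers on the bar and the leading end slightly raised. Next I fit the lid plane to get tilt and ends.

```bash
cat > pose.py <<'E'
from h import *
import sys
# lid plane -> tilt, tail/lead bottom points in (y,z), taken from each camera
def pose(n,dx=0):
    im=ctrl.get_image(n);P=cloud(im);c=im["color"].astype(int)
    m=(c[...,0]>110)&(c[...,1]<50)&(c[...,2]<60)&(im["depth"]>0)&(P[...,0]>.4)&(P[...,0]<.56)&(P[...,1]>-.25)&(P[...,1]<.25)
    S=P[m]; best=None; rng=np.random.default_rng(0)
    for _ in range(300):
        a,b,d=S[rng.choice(len(S),3,False)];nn=np.cross(b-a,d-a);l=np.linalg.norm(nn)
        if l<1e-5: continue
        nn/=l; nn*=np.sign(nn[2]); 
        if nn[2]<.75: continue
        k=np.abs((S-a)@nn)<.002
        if best is None or k.sum()>best.sum(): best=k
    L=S[best];c0=L.mean(0);nn=np.linalg.svd(L-c0,full_matrices=False)[2][2];nn*=np.sign(nn[2])
    ex=np.array([-.04,1,0]);ex-=ex@nn*nn;ex/=np.linalg.norm(ex);ey=np.cross(nn,ex)
    uv=np.c_[(L-c0)@ex,(L-c0)@ey]
    (a,b),(w,h),an=cv2.minAreaRect((uv*1000).astype(np.float32))
    lo,hi=np.percentile(uv,[.5,99.5],0)
    f=lambda u,v:c0+ex*u+ey*v-nn*.045
    print(n,len(L),"tilt",np.arccos(nn[2]).round(3),"n",nn.round(3),"rect",round(w),round(h),round(an,1),"tail",f(lo[0],uv[:,1].mean()).round(4),"lead",f(hi[0],uv[:,1].mean()).round(4))
for n in sys.argv[1:]: pose(n)
E
python3 pose.py side scene
```

```text
side 660 tilt 0.191 n [-0.    -0.19   0.982] rect 117 79 0.3 tail [ 4.759e-01 -1.566e-01  2.000e-04] lead [ 0.4713 -0.0458  0.0216]
scene 949 tilt 0.187 n [ 0.009 -0.186  0.983] rect 80 117 89.1 tail [ 0.499  -0.1594 -0.0009] lead [ 0.4945 -0.046   0.0206]
```

>>> {"fn": "drive_tool", "kwargs": {
  "steps": [
    {"translation": [0, 0.1, -0.1], "angular": [-0.25, 0, 0], "gripper": 0},
    {"translation": [0, 0.29, 0.068], "angular": [0, 0, 0], "gripper": 0},
    {"translation": [0, 0.29, 0.068], "angular": [0, 0, 0], "gripper": 0},
    {"translation": [0, 0.29, 0.068], "angular": [0, 0, 0], "gripper": 0},
    {"translation": [0, 0.29, 0.068], "angular": [0, 0, 0], "gripper": 0},
    {"translation": [0, 0.29, 0.068], "angular": [0, 0, 0], "gripper": 0},
    {"translation": [0, 0.29, 0.068], "angular": [0, 0, 0], "gripper": 0},
    {"translation": [0, 0.29, 0.068], "angular": [0, 0, 0], "gripper": 0}
  ]
}}

```text
t: 5.62
tool_pos: [0.4796, 0.0108, 0.0813]
tool_rot: [0.063, -3.11, -0.399]
contact_force: [0.3, -0.7, -6.3]
opening: 0.0091
grip_force: 24.6
```

```bash
python3 look.py c;python3 pose.py side scene
```

```text
5.625 [0.4796 0.0108 0.0813] [-0.28 -0.13  2.07  0.25  1.29 -1.97] open 0.0091 F [ 0.3 -0.7 -6.3]
[[-0.999 -0.039 -0.01 ]
 [-0.041  0.967  0.252]
 [ 0.     0.252 -0.968]]
side 1358 tilt 0.289 n [ 0.007 -0.285  0.959] rect 117 79 0.3 tail [ 4.735e-01 -6.180e-02  4.000e-04] lead [0.469  0.0478 0.033 ]
scene 837 tilt 0.292 n [ 0.023 -0.287  0.958] rect 116 80 1.4 tail [ 0.495  -0.0624 -0.0008] lead [0.491  0.0481 0.0324]
```

>>> {"fn": "drive_tool", "kwargs": {
  "steps": [
    {"translation": [0, 0.03, 0.09], "angular": [0.27, 0, 0], "gripper": 0},
    {"translation": [0, 0.03, 0.09], "angular": [0.27, 0, 0], "gripper": 0},
    {"translation": [0, 0.03, 0.09], "angular": [0.27, 0, 0], "gripper": 0},
    {"translation": [0, 0, 0], "angular": [0, 0, 0], "gripper": 0},
    {"translation": [0, 0, 0], "angular": [0, 0, 0], "gripper": 0}
  ]
}}

```text
t: 6.35
tool_pos: [0.48, 0.016, 0.0722]
tool_rot: [0.064, -3.131, -0.223]
contact_force: [-0.9, 1.3, -1.7]
opening: 0.0085
grip_force: 25.1
```

```bash
python3 look.py d;python3 pose.py side scene
```

```text
6.35 [0.48   0.016  0.0722] [-0.2  -0.13  2.08  0.15  1.23 -1.87] open 0.0085 F [-0.9  1.3 -1.7]
[[-0.999 -0.04  -0.005]
 [-0.041  0.989  0.142]
 [-0.001  0.142 -0.99 ]]
side 1260 tilt 0.173 n [-0.    -0.172  0.985] rect 118 79 0.6 tail [ 4.729e-01 -6.460e-02  1.000e-04] lead [0.4683 0.0477 0.0197]
scene 913 tilt 0.171 n [ 0.006 -0.17   0.985] rect 117 81 0.2 tail [ 0.4943 -0.0682 -0.0012] lead [0.4898 0.0453 0.0184]
```

>>> {"fn": "drive_tool", "kwargs": {
  "steps": [
    {"translation": [0, 0, 0], "angular": [0, 0, 0], "gripper": 0.6},
    {"translation": [0, 0, 0], "angular": [0, 0, 0], "gripper": 0.6},
    {"translation": [0, 0, 0], "angular": [0, 0, 0], "gripper": 0.6},
    {"translation": [0, 0, 0], "angular": [0, 0, 0], "gripper": 0.6},
    {"translation": [0, 0, 0], "angular": [0, 0, 0], "gripper": 0.6},
    {"translation": [0, 0, 0], "angular": [0, 0, 0], "gripper": 0.6}
  ]
}}

```text
t: 7.2
tool_pos: [0.4795, 0.0157, 0.0716]
tool_rot: [0.063, -3.13, -0.222]
contact_force: [-0.1, -1.3, 1.1]
opening: 0.0514
grip_force: 0.0
```

>>> {"fn": "drive_tool", "kwargs": {
  "steps": [
    {"translation": [0, 0, -0.4], "angular": [0, 0, 0], "gripper": 0.6},
    {"translation": [0, 0, -0.8], "angular": [0, 0, 0], "gripper": 0.6},
    {"translation": [0, 0, -0.8], "angular": [0, 0, 0], "gripper": 0.6},
    {"translation": [0, 0, -0.3], "angular": [0, 0, 0], "gripper": 0.6},
    {"translation": [0, 0, 0], "angular": [0, 0, 0], "gripper": 0.6},
    {"translation": [0, 0, 0], "angular": [0, 0, 0], "gripper": 0.6}
  ]
}}

```text
t: 7.95
tool_pos: [0.4792, 0.003, 0.1613]
tool_rot: [0.063, -3.128, -0.223]
contact_force: [1.6, -0.5, -0.6]
opening: 0.051
grip_force: 0.0
```

```bash
python3 look.py e;python3 pose.py side scene wrist
```

```text
7.95 [0.4792 0.003  0.1613] [-0.23 -0.24  2.01  0.14  1.41 -1.87] open 0.051 F [ 1.6 -0.5 -0.6]
[[-0.999 -0.04  -0.008]
 [-0.041  0.989  0.142]
 [ 0.002  0.142 -0.99 ]]
side 1614 tilt 0.172 n [ 0.004 -0.171  0.985] rect 117 80 0.7 tail [ 4.758e-01 -6.480e-02  2.000e-04] lead [0.4713 0.0478 0.0198]
scene 1170 tilt 0.167 n [ 0.001 -0.166  0.986] rect 81 118 89.1 tail [ 0.4864 -0.0686 -0.0009] lead [0.4818 0.0458 0.0183]
wrist 2093 tilt 0.17 n [-0.    -0.169  0.986] rect 118 80 0.0 tail [ 0.4701 -0.0657  0.0013] lead [0.4655 0.0456 0.0204]
```

>>> {"fn": "drive_tool", "kwargs": {
  "steps": [
    {"translation": [0, 0, 0], "angular": [0.51, 0, 0], "gripper": 0.45},
    {"translation": [0, 0, 0], "angular": [0.51, 0, 0], "gripper": 0.45},
    {"translation": [0, -0.86, 0], "angular": [0, 0, 0], "gripper": 0.45},
    {"translation": [0, -0.86, 0], "angular": [0, 0, 0], "gripper": 0.45},
    {"translation": [0, -0.86, 0], "angular": [0, 0, 0], "gripper": 0.45},
    {"translation": [0, -0.86, 0], "angular": [0, 0, 0], "gripper": 0.45},
    {"translation": [0, 0, 0], "angular": [0, 0, 1], "gripper": 0.45},
    {"translation": [0, 0, 0], "angular": [0, 0, 1], "gripper": 0.45}
  ]
}}

```text
t: 9.1
tool_pos: [0.4851, -0.135, 0.1617]
tool_rot: [-0.383, -3.116, -0.0]
contact_force: [0.8, -0.1, -0.3]
opening: 0.0384
grip_force: 0.0
```

>>> {"fn": "drive_tool", "kwargs": {
  "steps": [
    {"translation": [0, 0, 0], "angular": [0, 0, 1], "gripper": 0.45},
    {"translation": [0, 0, 0], "angular": [0, 0, 1], "gripper": 0.45},
    {"translation": [0, 0, 0], "angular": [0, 0, 1], "gripper": 0.45},
    {"translation": [0, 0, 0], "angular": [0, 0, 1], "gripper": 0.45},
    {"translation": [0, 0, 0], "angular": [0, 0, 1], "gripper": 0.45},
    {"translation": [0, 0, 0], "angular": [0, 0, 1], "gripper": 0.45},
    {"translation": [0, 0, 0], "angular": [0, 0, 1], "gripper": 0.45},
    {"translation": [0, 0, 0], "angular": [0, 0, 1], "gripper": 0.45}
  ]
}}

```text
t: 10.1
tool_pos: [0.4852, -0.1344, 0.1618]
tool_rot: [-1.975, -2.442, 0.001]
contact_force: [0.4, -0.2, -0.6]
opening: 0.0386
grip_force: 0.0
```

>>> {"fn": "drive_tool", "kwargs": {
  "steps": [
    {"translation": [0, 0, 0], "angular": [0, 0, 1], "gripper": 0.45},
    {"translation": [0, 0, 0], "angular": [0, 0, 0.25], "gripper": 0.45},
    {"translation": [0, 0, 0.8], "angular": [0, 0, 0], "gripper": 0.45},
    {"translation": [0, 0, 0], "angular": [0, 0, 0], "gripper": 0.45}
  ]
}}

```text
t: 10.6
tool_pos: [0.4835, -0.1338, 0.1277]
tool_rot: [-2.171, -2.263, 0.004]
contact_force: [0.1, -0.5, -1.1]
opening: 0.0385
grip_force: 0.0
```

```bash
python3 look.py f side scene; python3 pose.py wrist; python3 - <<'E'
import cv2,numpy as np
a=cv2.imread("pics/sidef.png")[170:340,130:330];b=cv2.imread("pics/scenef.png")[130:300,220:420]
cv2.imwrite("pics/cropf.png",np.hstack([cv2.resize(x,(400,340)) for x in(a,b)]))
E
```

```text
10.6 [ 0.4835 -0.1338  0.1277] [-0.42 -0.15  1.99 -0.    1.31 -0.46] open 0.0385 F [ 0.1 -0.5 -1.1]
[[-0.042  0.999 -0.006]
 [ 0.999  0.042  0.002]
 [ 0.002 -0.006 -1.   ]]
side red 2132 min [ 0.436 -0.075  0.036] max [0.518 0.046 0.094]
side blue 1450 min [ 0.589 -0.159  0.03 ] max [ 0.68  -0.033  0.079]
side green 2563 min [ 0.3   -0.869  0.03 ] max [ 0.514 -0.075  0.106]
scene red 1687 min [ 0.441 -0.078  0.032] max [0.524 0.042 0.094]
scene blue 2253 min [ 0.595 -0.161  0.03 ] max [ 0.684 -0.035  0.08 ]
scene green 1254 min [ 0.3   -0.346  0.03 ] max [ 0.4   -0.085  0.08 ]
wrist 180 tilt 0.173 n [ 0.003 -0.173  0.985] rect 64 31 84.5 tail [ 0.4665 -0.0202  0.0092] lead [0.4653 0.0106 0.0146]
```

View pics/cropf.png

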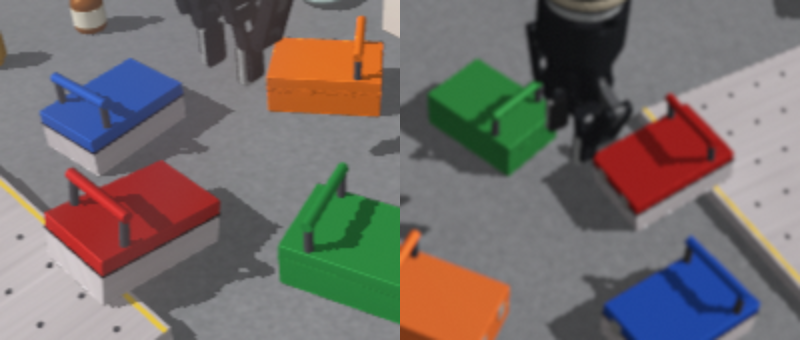

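The crop shows the red case resting tilted on the edge, released. The gripper hangs behind its tail, and blue is untouched. Now I lower and start the push.

>>> {"fn": "drive_tool", "kwargs": {
  "steps": [
    {"translation": [0, 0, 0.86], "angular": [0, 0, 0], "gripper": 0.45},
    {"translation": [0, 0, 0.86], "angular": [0, 0, 0], "gripper": 0.45},
    {"translation": [0, 0, 0.86], "angular": [0, 0, 0], "gripper": 0.45},
    {"translation": [0.3, 0, 0], "angular": [0, 0, 0], "gripper": 0.45},
    {"translation": [0.3, 0, 0], "angular": [0, 0, 0], "gripper": 0.45},
    {"translation": [0.3, 0, 0], "angular": [0, 0, 0], "gripper": 0.45},
    {"translation": [0.2, 0, 0], "angular": [0, 0, 0], "gripper": 0.45},
    {"translation": [0.2, 0, 0], "angular": [0, 0, 0], "gripper": 0.45}
  ]
}}

```text
t: 11.75
tool_pos: [0.4843, -0.083, 0.0286]
tool_rot: [2.173, 2.265, -0.001]
contact_force: [0.2, -5.2, 1.4]
opening: 0.0383
grip_force: 2.2
```

```bash
python3 look.py g;python3 pose.py side scene
```

```text
11.75 [ 0.4843 -0.083   0.0286] [-0.32 -0.05  2.08 -0.    1.11 -0.36] open 0.0383 F [ 0.2 -5.2  1.4]
[[-0.041  0.999  0.002]
 [ 0.999  0.041 -0.003]
 [-0.003  0.002 -1.   ]]
side 1611 tilt 0.177 n [ 0.002 -0.176  0.984] rect 80 118 89.7 tail [ 0.4778 -0.0631 -0.    ] lead [0.4732 0.0502 0.0203]
scene 639 tilt 0.194 n [ 0.003 -0.192  0.981] rect 117 81 0.9 tail [ 0.4929 -0.0612 -0.0016] lead [0.4883 0.0498 0.0201]
```

>>> {"fn": "drive_tool", "kwargs": {
  "steps": [
    {"translation": [0.2, 0, 0], "angular": [0, 0, 0], "gripper": 0.45},
    {"translation": [0.2, 0, 0], "angular": [0, 0, 0], "gripper": 0.45},
    {"translation": [0.2, 0, 0], "angular": [0, 0, 0], "gripper": 0.45},
    {"translation": [0.2, 0, 0], "angular": [0, 0, 0], "gripper": 0.45},
    {"translation": [0.2, 0, 0], "angular": [0, 0, 0], "gripper": 0.45},
    {"translation": [0.2, 0, 0], "angular": [0, 0, 0], "gripper": 0.45},
    {"translation": [0.2, 0, 0], "angular": [0, 0, 0], "gripper": 0.45},
    {"translation": [0.2, 0, 0], "angular": [0, 0, 0], "gripper": 0.45}
  ]
}}

```text
t: 12.85
tool_pos: [0.4806, -0.0183, 0.0272]
tool_rot: [-2.176, -2.266, 0.001]
contact_force: [0.8, -2.4, 0.4]
opening: 0.038
grip_force: 1.3
```

```bash
python3 look.py h;python3 pose.py side scene
```

```text
12.85 [ 0.4806 -0.0183  0.0272] [-0.19 -0.07  2.1  -0.    1.11 -0.23] open 0.038 F [ 0.8 -2.4  0.4]
[[-0.041  0.999 -0.001]
 [ 0.999  0.041 -0.   ]
 [-0.    -0.001 -1.   ]]
side 1784 tilt 0.005 n [-0.005 -0.001  1.   ] rect 122 78 2.0 tail [ 0.4707 -0.0068  0.0154] lead [0.4661 0.1087 0.0155]
scene 583 tilt 0.004 n [-0.    -0.004  1.   ] rect 113 79 0.5 tail [0.49   0.0035 0.0142] lead [0.4859 0.1077 0.0146]
```

>>> {"fn": "drive_tool", "kwargs": {
  "steps": [
    {"translation": [0.2, 0, 0], "angular": [0, 0, 0], "gripper": 0.45},
    {"translation": [0.2, 0, 0], "angular": [0, 0, 0], "gripper": 0.45},
    {"translation": [0.2, 0, 0], "angular": [0, 0, 0], "gripper": 0.45},
    {"translation": [0.2, 0, 0], "angular": [0, 0, 0], "gripper": 0.45},
    {"translation": [0.2, 0, 0], "angular": [0, 0, 0], "gripper": 0.45},
    {"translation": [0.2, 0, 0], "angular": [0, 0, 0], "gripper": 0.45},
    {"translation": [0.15, 0, 0], "angular": [0, 0, 0], "gripper": 0.45},
    {"translation": [0.1, 0, 0], "angular": [0, 0, 0], "gripper": 0.45}
  ]
}}

```text
t: 13.95
tool_pos: [0.4786, 0.0394, 0.0275]
tool_rot: [2.175, 2.266, -0.001]
contact_force: [-0.3, -1.6, -1.7]
opening: 0.0382
grip_force: 1.1
```

>>> {"fn": "drive_tool", "kwargs": {
  "steps": [
    {"translation": [-0.5, 0, 0], "angular": [0, 0, 0], "gripper": 0.45},
    {"translation": [-0.8, 0, 0], "angular": [0, 0, 0], "gripper": 0.45},
    {"translation": [-0.7, 0, -0.5], "angular": [0, 0, 0], "gripper": 0.45},
    {"translation": [0, 0, -0.9], "angular": [0, 0, 0], "gripper": 0.45},
    {"translation": [0, 0, -0.9], "angular": [0, 0, 0], "gripper": 0.45},
    {"translation": [0, 0, -0.9], "angular": [0, 0, 0], "gripper": 0.45},
    {"translation": [0, 0, 0], "angular": [0, 0, 0], "gripper": 0.45}
  ]
}}

```text
t: 14.82
tool_pos: [0.4843, -0.041, 0.1596]
tool_rot: [2.172, 2.261, 0.007]
contact_force: [-0.1, -0.3, -0.3]
opening: 0.0385
grip_force: 0.0
```

```bash
python3 look.py i side scene;python3 pose.py side scene
```

```text
14.825 [ 0.4843 -0.041   0.1596] [-0.24 -0.24  2.01  0.    1.37 -0.28] open 0.0385 F [-0.1 -0.3 -0.3]
[[-0.04   0.999  0.008]
 [ 0.999  0.04  -0.001]
 [-0.002  0.008 -1.   ]]
side red 3645 min [0.431 0.05  0.046] max [0.512 0.171 0.095]
side blue 1219 min [ 0.587 -0.158  0.03 ] max [ 0.676 -0.033  0.079]
side green 2567 min [ 0.3   -0.867  0.03 ] max [ 0.513 -0.076  0.107]
scene red 1441 min [0.436 0.048 0.046] max [0.52  0.168 0.096]
scene blue 2251 min [ 0.595 -0.16   0.03 ] max [ 0.685 -0.035  0.079]
scene green 1156 min [ 0.3   -0.329  0.03 ] max [ 0.399 -0.079  0.079]
side 2920 tilt 0.001 n [-0.     0.001  1.   ] rect 80 119 89.6 tail [0.4702 0.0523 0.0155] lead [0.4655 0.1687 0.0154]
scene 1087 tilt 0.005 n [-0.004  0.003  1.   ] rect 80 118 89.6 tail [0.4826 0.0494 0.0146] lead [0.478  0.1633 0.0143]
```

View pics/sidei.png

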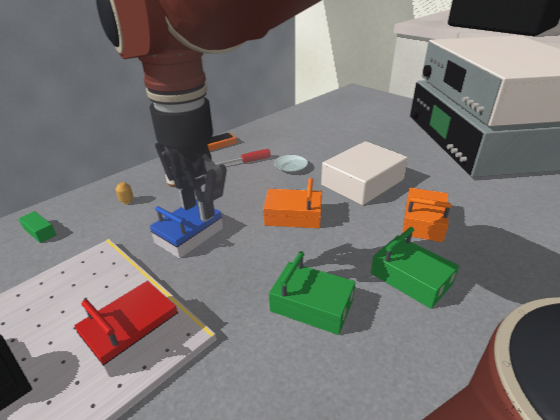

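The picture shows the red case flat and square on the plate at (127,322). Its tail is about 24 mm past the yellow edge, blue has not moved, and the gripper is clear.

```bash
python3 -c "
from station import ctrl
print(ctrl.finish_job())"
```

```text
the job is handed in; nothing more can be done
None
```

The job is handed in: the red case lies flat and square on the plate with its tail about 24 mm past the edge, and the blue case has not moved; the hand-in call returned no verdict.

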